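Clamp the basket base and hold the magnifier in focus over its centre hole

TASK

The plywood basket base lies loose in the nest of the weaving board: swing the toggle clamp's handle over and down until the clamp locks past centre with its rubber foot pressing on the base. Then pick up the reading magnifier by its handle and hold it in focus for looking at the hole in the middle of the base: lens level, centred over the hole and at the height of the pointer on the height stick, touching nothing but your grip. Finish while holding it there, still; the clamp stays locked, and leave the pointer, pencil pot, cardboard tube and glue stick as they are.

Things in the scene. Friction and masses are not known exactly. Their poses are not given: they have to be found in the camera images.
- weaving_board: Plywood board 210 x 340 x 18 mm lying fixed on the table, origin at the centre of its underside, z up, long side along y. It carries the nest, the toggle clamp and the height stick. The nest (four 8 mm dowels, 10 mm high, round the basket base) is centred 70 mm from the board's centre towards -y. The clamp stands on the +y half and works in the board's y-z plane at x = 0, its arm pointing to -y towards the nest.
- nest_center (a point): The point on the board's top face in the middle of the nest, 18 mm above the table.
- basket_base: Basket base: round plywood disc, 130 mm across, 6 mm thick, 50 g, with a ring of small stake holes near its rim and one 16 mm hole in the middle; it lies in the nest. Origin at the centre of its underside.
- base_hole (a point): The middle of the hole in the basket base, at its top face (24 mm above the table).
- clamp_handle (a joint): Turn of the clamp handle: 0 = open (handle up, arm raised), 1.67 = dead centre, 1.79 = locked at the stop. It grows as the handle's end swings over to the board's +y side and down. Under 1 N starts it; past 0.35 it falls by its own weight and rests near 1.45, foot on the base but not locked. It must then be pressed down with a few N; past dead centre it drops to the stop and stays.
- clamp_hinge (a point): The handle's hinge pin, on the board's x = 0, y = +74 mm, 48 mm above the table; its axis is the board's x axis. The handle is a straight bar from this pin: at 0 it stands upright, leaning 13.7 degrees towards -y; at the stop it points level to +y.
- handle_end (a point): The free end of the clamp handle, 121.5 mm from the hinge pin (about 166 mm above the table when open, about 50 mm when locked). The outer 83 mm of the handle is a black grip, 18 mm wide (along the board's x) and 13 mm thick in the swing plane.
- clamp_arm: The clamp's steel U-bar arm with the rubber-footed spindle at its end; its pivot is on the board's x = 0, y = +30 mm, 42 mm above the table. Open, it stands upright (its top about 116 mm above the table, 50 mm lower than the handle's end); a link from the handle swings it down to -y until the domed foot, 18 mm across, presses on the basket base 40 mm from the hole towards +y. Locked, arm, spindle and link stay below 70 mm above the table.
- focus_mark (a point): The tip of the brass pointer on the height stick (a square aluminium bar 12 mm thick, its top 183 mm above the table, at the board's corner x = +82, y = -148 mm). The pointer points at the hole's axis and ends about 59 mm from it; its tip's height marks where the middle of the lens is to be held, 75 to 115 mm above the basket base. It slides stiffly on the stick: not to be moved. The point's z axis is up.
- magnifier: Reading magnifier lying flat on the table: round lens in a black ring 90 mm across and 12 mm high, a short steel neck, and a straight black handle 24 mm wide, 16 mm high and 108 mm long, about 0.13 kg. Origin under the lens centre; z is the lens axis (up), the handle runs along -x from 62 to 170 mm from the origin.
- lens_center (a point): The middle of the lens, 6 mm above the magnifier's underside.
- magnifier_grip (a point): Place to grip the handle near the magnifier's centre of mass: on the handle's centre line, 82 mm from the lens centre towards -x of the magnifier, 8 mm above its underside.
- pencil_pot: Woven pencil pot, 80 mm across, with pencils up to 175 mm high; stands beyond the board. Origin at the centre of its underside. Bystander.
- card_tube: Open cardboard tube, 64 mm across, 75 mm high; stands beyond the board. Origin at the centre of its underside. Bystander.
- glue_stick: Glue stick standing on end, 28 mm across, 96 mm high; stands beyond the board. Origin at the centre of its underside. Bystander.
There are look-alikes about, which are no part of the job. What is meant by the magnifier is not yellow, and is the larger of those in its own colour. Of the things like the basket_base, leave any that is yellow; of the rest the larger one is meant.

How it is judged:
By the outcome, as a careful person would: the job done as asked, in the order asked, and still so for the second after the job is handed in, while the arm keeps its last pose, push and grip.
It also fails if it takes over 58 s, if anything falls off the work surface, if the arm or the gripper's body presses on something with over 40 N, if the wrist force passes 120 N, or if a joint passes its speed limit or range.

ROBOT

A 6-joint arm with a two-finger parallel gripper is mounted at the origin on the work surface. World frame = base frame: x ahead of the robot, y to its left, z up, the work surface at z = 0. Lengths are in m, angles in degrees, forces in N, time in s.
With the tool pointing down it reaches from about 0.35 to 0.875 m from the base axis. Payload 4.2 kg.
Tool frame: the origin (TCP) lies at the centre of the arm's flange, where the gripper is bolted on; the fingertips stand 182 mm ahead of it and the grasp point (between the pads) lies 164 mm ahead of it (r.nose_length is the distance from the TCP to the fingertips, in m); z points along the fingers, y is the line along which they close (so a half turn about z gives the same grasp; the last joint's range is limited). The gripper opens to 87 mm and grips with 3 to 60 N. Pads are 19 mm wide; open, the fingers measure 117 mm over their backs; the gripper's body (75 mm by 190 mm) begins 51 mm behind the grasp point.
Start: joints at [-55.829, 22.042, 0.453, 0, -68.411, -14.817], TCP at [0.207, -0.59, 0.405] pointing down, gripper open.
Joint ranges: [-179.83, 179.83], [-69.29, 118.12], [-61.27, 80.66], [-181.25, 117.63], [-171.15, -9.14], [-177.46, 177.46]. Speed limits (degrees/s): [159.86, 159.86, 180, 180, 180, 180].

INTERFACE

Orientations are given as a 3x3 rotation matrix whose columns are the frame's x, y, z axes.
In Python, from station import r, vision gives the robot as it stands. The module is installed in compiled form; this text tells all that it offers.
- The arm moves only by the shell command python3 -m creep 'ROWS'. ROWS is JSON, a list of rows, each a list of 7 numbers: the opening, from -1 (shut) to 1 (fully open), then the shift along the tool's x, y, z in mm, then the turn, a rotation vector about the tool's x, y, z in degrees. A call has 1 to 8 rows; each row is the pose to reach, as a shift and turn from the pose commanded when the call began, along the tool's axes at that moment; what a row does not reach only later rows make up. A row lasts 1/12 s, in which the tool goes at most 41.7 mm and 7.16 degrees, less where a joint would pass 70% of its speed; a pose out of reach is approached as far as the arm can. A call with a gripper value outside its range is refused whole. The fingers move at their own pace and stop on an object; the grip force is fixed at half the most. Time passes only in rows, so rows that repeat a pose let the fingers close. It gives the time, the measured TCP pose, the force, the opening and the grip force at its end, in the units of the state.
- r.sense(): the state, without advancing time (a new reading comes with each control period).
- vision.capture(name): name is "side" or "top" or "wrist"; returns (picture, depth): 400x640x3 uint8, red, green, blue; 400x640 float32, m along the optical axis (not along the pixel's ray), 0 where there is no reading.
- vision.camera_model(name): a dict with "vertical_fov" (degrees; the focal length in pixels is half the picture's height over the tangent of half this angle, whatever the lens; pixels are square), "cx", "cy" (the principal point, pixels), "extrinsics" (4x4, takes a point from camera to world coordinates); the wrist camera has in their place "mount" (4x4, takes a point from camera to tool coordinates, whose origin is the TCP and whose axes are the flange's). Camera axes: x right, y down, z forward; pixel columns grow to the right and rows downward; lengths in m; the calibration is good to about 2 mm. A picture is of the moment at which its call begins: read the wrist's pose just before it. camera_model takes no time and is no camera call.
- r.finish_job(): hands the job in; it is judged then, once.
Trained networks look in the newest picture that a camera, given by its name, has taken for a name from the list of things; names that differ only in an ending like _2 or _b are one class to them, and where a whole thing is asked for, a point or a joint stands for the part that bears it (a point fixed in the world has none). Each returns a list of dicts, best first, with "conf" (0 to 1); they miss things now and then, are a little off and sometimes report something else, mostly with a low value. They report only what shows in the picture. A call takes as long as a camera call. They do not tell look-alikes from the thing itself.
- vision.find_in(camera, thing): "uv" ([column, row] in pixels, amid what is visible of it).
- vision.cut_out(camera, thing): "region" (400x640 bool, what is visible of it) and "uv" ([column, row] in pixels, amid what is visible of it).
The state is a dict: "time_s": time; "joints": joint angles; "joint_velocities": joint speeds; "effort": joint torques, N m; "tcp_pos": TCP position; "ee_rot": TCP orientation; "wrist_force": force on the tool from outside, world axes, zero at the start; "moment": the same for the moment, N m; "gripper_width": opening from 0.0 (shut) to 1.0 (fully open); "gripper_force": force on a finger pad.
Only numpy, scipy, OpenCV 4.12 (cv2) and the standard library are available. Lean on these libraries where they do the work, as an engineer would, in place of code of your own. Each camera call takes 0.05 s, during which the arm holds its last target. There are 200 camera calls.

## Working session

There is one attempt and no reset: what is moved stays moved. The work goes in short steps, Python scripts to look and compute and a shell command to move; the robot and the scene stay as the last step left them, time stands still between calls to the robot, and variables do not carry over. Pictures are saved under pics/ and viewed, at most 10 in all, crops included, and the job is handed in when it is done.

```bash
mkdir -p pics; cat > h.py <<'E'
import numpy as np, cv2
from station import r, vision
def K(n):
    m=vision.camera_model(n); f=200/np.tan(np.radians(m["vertical_fov"]/2)); return f,m["cx"],m["cy"],m
def T(n):
    m=K(n)[3]
    if n!="wrist": return np.array(m["extrinsics"])
    s=r.sense(); A=np.eye(4);A[:3,:3]=s["ee_rot"];A[:3,3]=s["tcp_pos"]; return A@np.array(m["mount"])
def cloud(n,d,X):
    f,cx,cy,_=K(n); v,u=np.mgrid[:400,:640]
    P=np.stack([(u-cx)/f*d,(v-cy)/f*d,d],-1)
    return P@X[:3,:3].T+X[:3,3]
def snap(n):
    X=T(n); p,d=vision.capture(n); return p,d,cloud(n,d,X),X
def save(p,name): cv2.imwrite("pics/"+name,cv2.cvtColor(p,cv2.COLOR_RGB2BGR))
E
python3 - <<'E'
from h import *
ims=[]
for n in ["top","side"]:
    p,d,C,X=snap(n); save(p,n+".png"); np.save(n,C)
    print(n,X[:3,3].round(2),K(n)[:3])
    for t in ["weaving_board","basket_base","magnifier","clamp_handle","clamp_arm","focus_mark","pencil_pot","card_tube","glue_stick","base_hole"]:
        for o in vision.find_in(n,t)[:4]:
            u,v=np.round(o["uv"]).astype(int); 
            print(t,round(o["conf"],2),u,v,C[min(v,399),min(u,639)].round(3))
print(r.sense()["time_s"])
E
```

```text
top [ 0.34 -0.12  1.5 ] (np.float64(435.18304081804763), 323.93469551860335, 198.01328605214442)
weaving_board 0.79 257 188 [0.549 0.092 0.019]
weaving_board 0.67 225 122 [0.786 0.207 0.005]
basket_base 0.76 288 250 [ 0.336 -0.011 -0.002]
basket_base 0.72 234 258 [0.312 0.172 0.001]
basket_base 0.61 377 184 [ 0.559 -0.321  0.005]
basket_base 0.57 283 178 [0.581 0.003 0.024]
magnifier 0.88 378 186 [ 0.552 -0.324  0.007]
magnifier 0.85 420 183 [ 0.561 -0.471  0.002]
magnifier 0.82 389 279 [ 0.234 -0.352  0.007]
clamp_handle 0.49 247 179 [0.558 0.104 0.155]
clamp_arm 0.44 377 182 [ 0.566 -0.321  0.009]
pencil_pot 0.8 333 120 [ 0.752 -0.168  0.129]
pencil_pot 0.22 373 184 [ 0.558 -0.306  0.012]
card_tube 0.83 227 123 [0.783 0.201 0.002]
card_tube 0.32 274 114 [0.784 0.026 0.095]
glue_stick 0.64 273 115 [0.78  0.029 0.099]
base_hole 0.91 289 250 [ 0.336 -0.015  0.01 ]
base_hole 0.83 286 183 [ 0.564 -0.007  0.024]
base_hole 0.6 236 258 [0.312 0.164 0.01 ]
side [0.14 0.87 0.8 ] (np.float64(468.23579989951344), 318.966192589697, 194.98616252128213)
weaving_board 0.66 260 280 [0.548 0.144 0.046]
basket_base 0.89 282 249 [ 0.554 -0.     0.024]
basket_base 0.85 358 322 [0.305 0.165 0.008]
basket_base 0.84 362 268 [ 0.341 -0.012  0.005]
magnifier 0.85 426 203 [ 0.227 -0.347  0.011]
magnifier 0.72 338 167 [ 0.547 -0.488  0.008]
magnifier 0.56 321 193 [ 0.548 -0.306  0.012]
clamp_handle 0.76 258 252 [0.555 0.127 0.115]
clamp_arm 0.61 262 250 [0.555 0.107 0.105]
focus_mark 0.49 255 205 [ 0.654 -0.065  0.101]
pencil_pot 0.69 230 196 [ 0.769 -0.132  0.067]
card_tube 0.93 167 277 [0.745 0.221 0.068]
glue_stick 0.7 196 231 [0.781 0.038 0.059]
base_hole 0.83 278 245 [ 0.569 -0.01   0.026]
base_hole 0.77 357 323 [0.307 0.167 0.006]
base_hole 0.75 361 273 [0.338 0.009 0.008]
1.1
```

View pics/top.png

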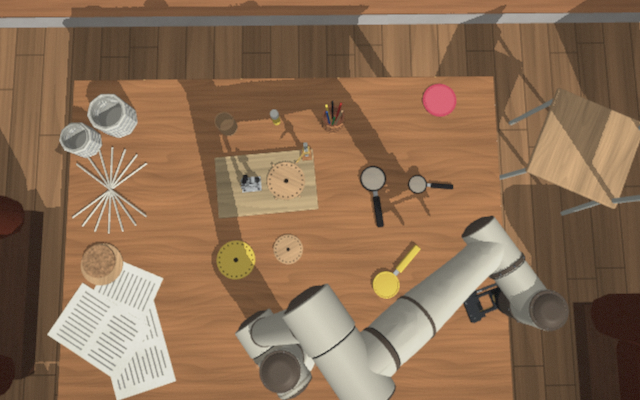

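View pics/side.png

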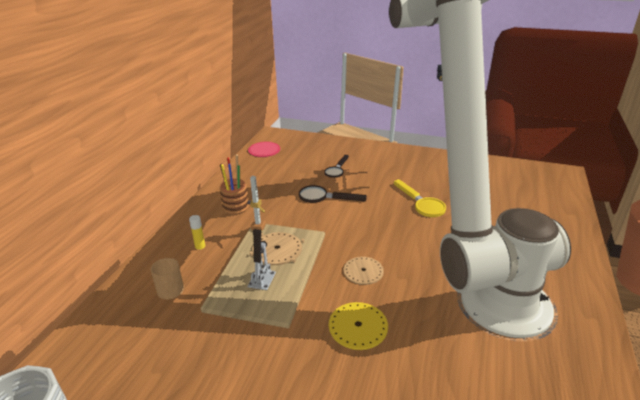

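The top picture shows three magnifiers: large black (373,180), small black (418,184) and yellow (386,285). It also shows three discs: the one in the nest (286,181), a small plain one (288,250) and a yellow one (236,260). By the description I choose the large black magnifier and the disc in the nest. Next I check that choice in a crop and measure.

```bash
python3 - <<'E'
from h import *
C=np.load("top.npy"); p=cv2.imread("pics/top.png")
cv2.imwrite("pics/crop.png",cv2.resize(p[95:240,205:445],None,fx=3.2,fy=3.2,interpolation=cv2.INTER_CUBIC))
z=C[...,2]; m=np.abs(z-.018)<.007; m[:, :205]=0;m[:,330:]=0;m[:145]=0;m[225:]=0
pts=C[m][:,:2]; med=np.median(pts,0); pts=pts[np.linalg.norm(pts-med,axis=1)<.21]
print("board",cv2.minAreaRect(pts.astype(np.float32)),len(pts))
m=np.zeros_like(m);m[160:235,355:395]=1
g=cv2.cvtColor(p,cv2.COLOR_BGR2GRAY); M=m&(z>.008)&(z<.04); 
P=C[M][:,:2]; print("mag",cv2.minAreaRect(P.astype(np.float32)),len(P))
D=m&(g<60); P=C[D][:,:2]; ys,xs=np.where(D); print(len(P),P.mean(0))
H=D&(np.mgrid[:400,:640][0]>198); P=C[H]; 
print("handle",P.mean(0),cv2.fitLine(P[:,:2].astype(np.float32),cv2.DIST_HUBER,0,.01,.01).ravel(),P.min(0),P.max(0))
ys,xs=np.where(D&(np.mgrid[:400,:640][0]<194));print("ring px",cv2.minEnclosingCircle(np.c_[xs,ys].astype(np.float32)))
S=np.load("side.npy"); Z=S[200:300,235:300].reshape(-1,3)
print("side high",Z[Z[:,2]>.14][:, :].mean(0), Z[:,2].max())
E
```

```text
board ((0.5656863451004028, 0.06470951437950134), (0.21078437566757202, 0.340387761592865), 4.677160263061523) 5206
mag ((0.5060105323791504, -0.310824453830719), (0.24019460380077362, 0.11410657316446304), 2.749948263168335) 496
251 [ 0.48954608 -0.3178596 ]
handle [ 0.46124775 -0.32001903  0.01458325] [ 0.9938975   0.11030781  0.46124774 -0.32001904] [ 0.41294476 -0.33363259 -0.00553108] [ 0.50665064 -0.30427785  0.02159087]
ring px ((372.6176452636719, 177.85293579101562), 12.79911994934082)
side high [0.46989253 0.27883492 0.29625371] 0.8039745940968666
```

View pics/crop.png

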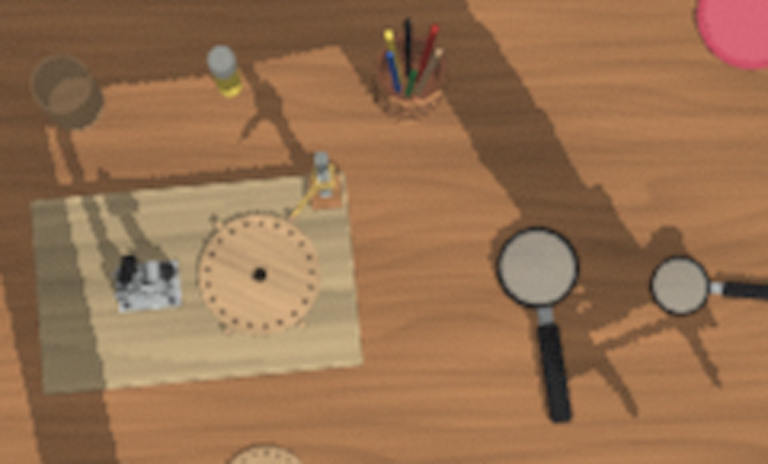

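The crop confirms both choices. The large black magnifier has its lens at about (537,267) in the crop and its handle runs down the picture. The disc in the nest has its hole at (260,274), and the clamp is at (148,285). I now work out the tool axes for the first moves.

```bash
cat >> h.py <<'E'
def plan(tcp,yaw=None):
    """shift (mm, tool axes) and turn to reach tcp with tool down and tool y at yaw deg (mod 180)"""
    from scipy.spatial.transform import Rotation as R
    s=r.sense(); A=np.array(s["ee_rot"]); p=np.array(s["tcp_pos"])
    t=0
    if yaw is None: B=A
    else:
        c=[]
        for k in (yaw,yaw+180):
            y=np.array([np.cos(np.radians(k)),np.sin(np.radians(k)),0]); z=np.array([0,0,-1.])
            c.append(np.c_[np.cross(y,z),y,z])
        B=min(c,key=lambda B:np.linalg.norm(R.from_matrix(A.T@B).as_rotvec()))
    print("shift",(A.T@(np.array(tcp)-p)*1000).round(1),"turn",np.degrees(R.from_matrix(A.T@B).as_rotvec()).round(1))
E
python3 - <<'E'
from h import *
s=r.sense(); print(np.array(s["ee_rot"]).round(3),s["tcp_pos"],s["joints"],s["gripper_width"]);print(np.array(K("wrist")[3]["mount"]).round(3),K("wrist")[:3])
plan([.45,-.33,.40],97); plan([.53,-.15,.40],97)
E
```

```text
[[-0.943 -0.331  0.   ]
 [-0.331  0.943  0.   ]
 [-0.     0.    -1.   ]] [ 0.20713367 -0.58964064  0.40476429] [-5.58295790e+01  2.20395896e+01  4.51657180e-01 -4.58059027e-04
 -6.84119638e+01 -1.48173038e+01] 0.9994938389491237
[[ 0.001 -0.968 -0.251  0.068]
 [ 1.     0.001  0.002  0.002]
 [-0.001 -0.251  0.968  0.021]
 [ 0.     0.     0.     1.   ]] (np.float64(360.72485003105675), 318.4356714987865, 200.5340711516221)
shift [-315.2  164.5    4.8] turn [ 0.   0.  12.4]
shift [-450.3  307.8    4.8] turn [ 0.   0.  12.4]
```

```bash
python3 -m creep '[[1,-315,165,0,0,0,12.4],[1,-315,165,0,0,0,12.4],[1,-315,165,0,0,0,12.4],[1,-315,165,0,0,0,12.4],[1,-315,165,0,0,0,12.4],[1,-315,165,0,0,0,12.4],[1,-315,165,0,0,0,12.4],[1,-315,165,0,0,0,12.4]]'; python3 -m creep '[[1,0,0,0,0,0,0],[1,0,0,0,0,0,0],[1,0,0,0,0,0,0]]'
python3 - <<'E'
from h import *
p,d,C,X=snap("wrist"); save(p,"w1.png"); np.save("w1",C)
for t in ["magnifier","lens_center","magnifier_grip"]:
    for o in vision.find_in("wrist",t)[:3]:
        u,v=np.round(o["uv"]).astype(int); print(t,round(o["conf"],2),u,v,C[min(v,399),min(u,639)].round(4))
plan([.45,-.33,.40],97); plan([.52,.02,.40],97)
E
```

```text
time_s: 1.77
tcp_pos: [0.434, -0.3457, 0.4051]
ee_rot: [[-0.993, -0.121, 0.001], [-0.121, 0.993, -0.0], [-0.001, -0.0, -1.0]]
wrist_force: [0.2, -0.3, -0.2]
gripper_width: 1.0
gripper_force: 0.0
time_s: 2.02
tcp_pos: [0.433, -0.3474, 0.4048]
ee_rot: [[-0.993, -0.122, -0.0], [-0.122, 0.993, -0.0], [0.0, 0.0, -1.0]]
wrist_force: [0.9, 0.1, -0.6]
gripper_width: 0.999
gripper_force: 0.0
magnifier 0.97 260 38 [ 0.3087 -0.4163  0.0154]
magnifier 0.87 158 259 [ 0.5496 -0.5113  0.0102]
magnifier 0.7 341 256 [ 0.5216 -0.3088  0.0089]
lens_center 0.91 344 256 [ 0.365  -0.3542  0.3841]
lens_center 0.64 158 258 [ 0.5482 -0.5112  0.0106]
lens_center 0.62 261 37 [ 0.308  -0.4152  0.017 ]
magnifier_grip 0.73 157 258 [ 0.5481 -0.5121  0.011 ]
magnifier_grip 0.72 262 36 [ 0.3068 -0.4145  0.0158]
magnifier_grip 0.56 340 257 [ 0.5224 -0.3099  0.0102]
shift [-20.   16.3   4.7] turn [ 0.  -0.  -0.2]
shift [-131.1  355.5    4.7] turn [ 0.  -0.  -0.2]
```

View pics/w1.png

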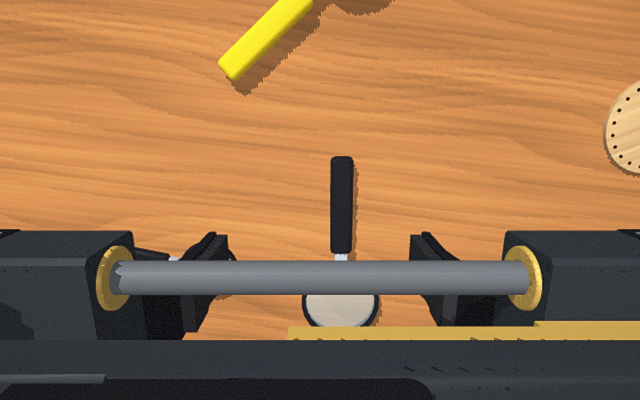

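The wrist picture shows the large magnifier's handle from (342,157) to (341,253), with the neck and lens partly hidden below it. I fit the handle there and then move on to the clamp.

```bash
python3 - <<'E'
from h import *
C=np.load("w1.npy"); p=cv2.imread("pics/w1.png"); g=p.max(2)
m=np.zeros((400,640),bool); m[145:258,322:365]=1; m&=(g<70)&(C[...,2]>.011)&(C[...,2]<.022)
P=C[m]; print(len(P),np.median(P[:,2])); c,sz,a=cv2.minAreaRect(P[:,:2].astype(np.float32)); print(c,sz,a)
c=np.array(c); v=cv2.fitLine(P[:,:2].astype(np.float32),cv2.DIST_HUBER,0,.01,.01).ravel()[:2]; v*=np.sign(v[0])
print("yaw",np.degrees(np.arctan2(v[1],v[0])),"end",c-v*max(sz)/2,"grip",c+v*.034,"lens",c+v*.116)
E
python3 -m creep '[[-1,-125,350,5,0,0,0],[-1,-125,350,5,0,0,0],[-1,-125,350,5,0,0,0],[-1,-125,350,5,0,0,0],[-1,-125,350,5,0,0,0],[-1,-125,350,5,0,0,0],[-1,-125,350,5,0,0,0],[-1,-125,350,5,0,0,0]]'; python3 -m creep '[[-1,0,0,0,0,0,0],[-1,0,0,0,0,0,0],[-1,0,0,0,0,0,0]]'
python3 - <<'E'
from h import *
p,d,C,X=snap("wrist"); save(p,"w2.png"); np.save("w2",C)
for t in ["base_hole","focus_mark","handle_end","clamp_handle"]:
    for o in vision.find_in("wrist",t)[:3]:
        u,v=np.round(o["uv"]).astype(int); print(t,round(o["conf"],2),u,v,C[min(v,399),min(u,639)].round(4))
plan([.56,.07,.322])
E
```

```text
2046 0.015009292744040809
(0.46373647451400757, -0.3165317177772522) (0.10625064373016357, 0.022731665521860123) 7.571505546569824
yaw 7.4657474 end [ 0.41106151 -0.32343447] grip [ 0.49744825 -0.31211398] lens [ 0.57875311 -0.30145944]
time_s: 2.88
tcp_pos: [0.5061, -0.0215, 0.4006]
ee_rot: [[-0.993, -0.119, 0.001], [-0.119, 0.993, 0.0], [-0.001, -0.0, -1.0]]
wrist_force: [1.1, -1.0, -0.3]
gripper_width: 0.476
gripper_force: 0.0
time_s: 3.13
tcp_pos: [0.5061, -0.023, 0.4002]
ee_rot: [[-0.993, -0.12, -0.001], [-0.12, 0.993, -0.0], [0.001, -0.0, -1.0]]
wrist_force: [-0.3, 0.3, -0.1]
gripper_width: 0.248
gripper_force: 0.0
base_hole 0.91 355 28 [ 0.3605 -0.0034  0.0032]
base_hole 0.85 325 220 [ 0.5485 -0.009   0.0249]
base_hole 0.81 541 25 [0.3366 0.1721 0.005 ]
clamp_handle 0.59 39 189 [ 0.5563 -0.3115  0.0081]
shift [-64.7  86.7  78.3] turn [0. 0. 0.]
```

View pics/w2.png

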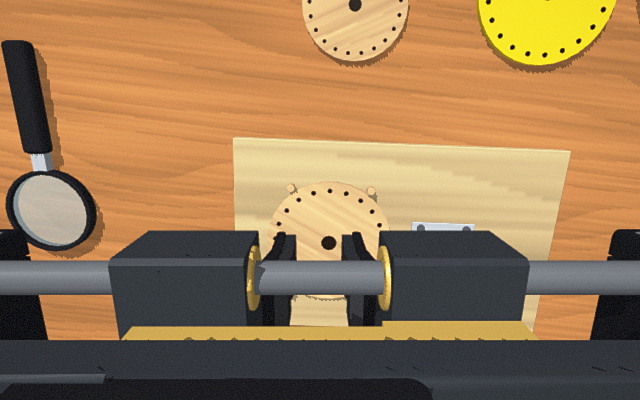

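The second wrist picture shows the hole at (329,243), two dowels, the board's corners at (234,138) and (571,151), and the whole lens at (52,209).

```bash
python3 - <<'E'
from h import *
f,cx,cy,_=K("wrist"); X=T("wrist")
def at(u,v,z):
    d=X[:3,:3]@np.array([(u-cx)/f,(v-cy)/f,1]); return X[:3,3]+d*(z-X[2,3])/d[2]
C=np.load("w2.npy")
print("hole",at(329,243,.024),"disc depth",C[225,340],"lens",at(52,209,.009),"end",at(15,42,.012))
a,b=at(234,138,.018),at(571,151,.018); print("edge",a,b,np.linalg.norm(a-b),np.degrees(np.arctan2(-(b-a)[0],(b-a)[1])))
c,s=np.cos(np.radians(4.7)),np.sin(np.radians(4.7)); ex=np.array([c,s]);ey=np.array([-s,c])
print("centre from edge",(a+b)[:2]/2+.105*ex)
E
```

```text
hole [ 0.57358081 -0.00234078  0.024     ] disc depth [0.55259747 0.00727213 0.02305135] lens [ 0.57621128 -0.29943017  0.009     ] end [ 0.41295156 -0.32147241  0.012     ]
edge [ 0.47716507 -0.10939664  0.018     ] [0.44968598 0.22616107 0.018     ] 0.33668097922744183 4.681550731149354
centre from edge [0.56807245 0.06698576]
```

```bash
python3 -m creep '[[-1,-65,80,30,0,0,0],[-1,-65,80,78,0,0,0],[-1,-65,80,78,0,0,0],[-1,-65,80,78,0,0,0],[-1,-65,80,78,0,0,0],[-1,-65,80,78,0,0,0]]'; python3 -m creep '[[-1,0,10,0,0,0,0],[-1,0,20,0,0,0,0],[-1,0,30,0,0,0,0],[-1,0,40,0,0,0,0],[-1,0,50,0,0,0,0],[-1,0,60,0,0,0,0],[-1,0,70,0,0,0,0]]'; python3 -m creep '[[-1,0,10,0,0,0,0],[-1,0,20,0,0,0,0],[-1,0,20,0,0,0,0],[-1,0,20,-10,0,0,0],[-1,0,20,-10,0,0,0],[-1,0,20,-10,0,0,0]]'
python3 - <<'E'
from h import *
p,d,C,X=snap("side"); 
for o in vision.cut_out("side","clamp_handle")[:2]:
    P=C[o["region"]]; P=P[(P[:,2]>.03)&(P[:,2]<.2)]; i=P[:,1].argmax(); print(o["conf"],o["uv"],P[i],P[P[:,2].argmax()])
cv2.imwrite("pics/s2.png",cv2.resize(cv2.cvtColor(p,cv2.COLOR_RGB2BGR)[150:350,150:390],None,fx=2.5,fy=2.5))
E
```

```text
time_s: 3.88
tcp_pos: [0.5612, 0.0643, 0.3223]
ee_rot: [[-0.993, -0.121, -0.001], [-0.121, 0.993, -0.001], [0.001, -0.001, -1.0]]
wrist_force: [0.7, -0.3, 0.4]
gripper_width: 0.007
gripper_force: 0.0
time_s: 4.47
tcp_pos: [0.5524, 0.1356, 0.3225]
ee_rot: [[-0.993, -0.121, 0.001], [-0.121, 0.993, 0.0], [-0.001, 0.0, -1.0]]
wrist_force: [0.8, -0.6, -0.5]
gripper_width: 0.008
gripper_force: 0.2
time_s: 4.97
tcp_pos: [0.5504, 0.1541, 0.3333]
ee_rot: [[-0.993, -0.121, 0.002], [-0.121, 0.993, 0.001], [-0.002, 0.001, -1.0]]
wrist_force: [-0.0, 0.4, 0.4]
gripper_width: 0.008
gripper_force: 0.0
0.53 [255.7, 275.5] [0.54277897 0.22734749 0.13515596] [0.55194585 0.22696119 0.13789428]
```

View pics/s2.png

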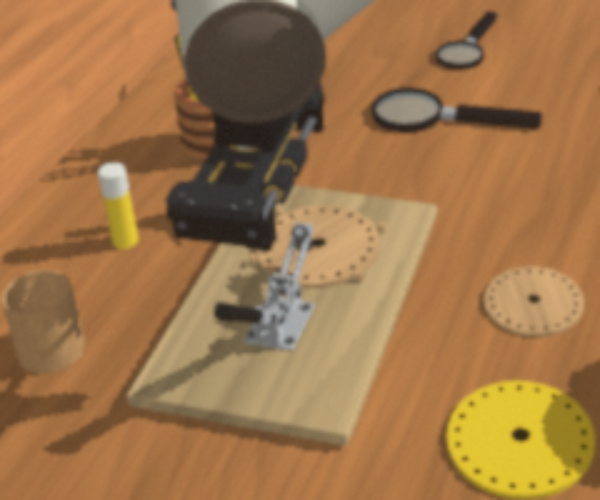

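The side crop shows the handle fallen over towards +y, with its grip at (238,313), and the arm down on the base. Next I move over the grip and press.

```bash
python3 -m creep '[[-1,-6,39,0,0,0,0],[-1,-12,77,0,0,0,0],[-1,-12,77,0,0,0,0],[-1,-12,77,30,0,0,0],[-1,-12,77,45,0,0,0],[-1,-12,77,45,0,0,0]]'; python3 -m creep '[[-1,0,0,6,0,0,0],[-1,0,0,12,0,0,0],[-1,0,0,18,0,0,0],[-1,0,0,24,0,0,0],[-1,0,0,28,0,0,0]]'
```

```text
time_s: 5.57
tcp_pos: [0.5516, 0.2314, 0.2833]
ee_rot: [[-0.993, -0.12, -0.007], [-0.12, 0.993, -0.004], [0.008, -0.003, -1.0]]
wrist_force: [-0.0, -1.1, -0.2]
gripper_width: 0.002
gripper_force: 0.0
time_s: 5.98
tcp_pos: [0.553, 0.2322, 0.2594]
ee_rot: [[-0.993, -0.121, 0.001], [-0.121, 0.993, 0.001], [-0.001, 0.001, -1.0]]
wrist_force: [0.0, 0.4, 1.3]
gripper_width: 0.006
gripper_force: 0.5
```

```bash
python3 -m creep '[[-1,0,0,4,0,0,0],[-1,0,0,8,0,0,0],[-1,0,0,8,0,0,0]]'; python3 -m creep '[[-1,0,0,4,0,0,0],[-1,0,0,8,0,0,0],[-1,0,0,8,0,0,0]]';python3 -m creep '[[-1,0,0,3,0,0,0],[-1,0,0,5,0,0,0],[-1,0,0,5,0,0,0],[-1,0,0,5,0,0,0]]'
```

```text
time_s: 6.23
tcp_pos: [0.5524, 0.2319, 0.2502]
ee_rot: [[-0.993, -0.121, -0.002], [-0.121, 0.993, -0.001], [0.002, -0.001, -1.0]]
wrist_force: [0.1, 0.5, 0.7]
gripper_width: 0.004
gripper_force: 0.0
time_s: 6.48
tcp_pos: [0.5524, 0.2319, 0.2423]
ee_rot: [[-0.993, -0.121, -0.002], [-0.121, 0.993, -0.001], [0.002, -0.001, -1.0]]
wrist_force: [-0.5, -0.5, -0.7]
gripper_width: 0.008
gripper_force: 0.0
time_s: 6.82
tcp_pos: [0.5528, 0.2322, 0.2389]
ee_rot: [[-0.993, -0.121, 0.001], [-0.121, 0.993, 0.0], [-0.001, 0.0, -1.0]]
wrist_force: [-1.6, 0.1, 5.3]
gripper_width: 0.002
gripper_force: 2.1
```

```bash
python3 -m creep '[[-1,0,0,1,0,0,0],[-1,0,0,2,0,0,0],[-1,0,0,2,0,0,0]]'; python3 -m creep '[[0,0,0,-40,0,0,0],[0,0,0,-80,0,0,0],[0,0,-20,-120,0,0,0],[0,0,-60,-120,0,0,0],[0,0,-100,-120,0,0,0],[0,0,-140,-120,0,0,0],[0,0,-140,-120,0,0,0]]'
python3 - <<'E'
from h import *
p,d,C,X=snap("side"); np.save("s3",C)
cv2.imwrite("pics/s3.png",cv2.resize(cv2.cvtColor(p,cv2.COLOR_RGB2BGR)[170:320,180:340],None,fx=4,fy=4,interpolation=cv2.INTER_CUBIC))
for o in vision.cut_out("side","clamp_handle")[:2]:
    P=C[o["region"]]; print(o["conf"],o["uv"],P[P[:,1].argmax()],P[:,2].max())
plan([.40,-.24,.40],97.5)
E
```

```text
time_s: 7.07
tcp_pos: [0.5528, 0.2323, 0.2387]
ee_rot: [[-0.993, -0.122, 0.001], [-0.122, 0.993, -0.0], [-0.001, -0.0, -1.0]]
wrist_force: [-4.4, -1.4, 12.9]
gripper_width: 0.009
gripper_force: 6.7
time_s: 7.65
tcp_pos: [0.5695, 0.088, 0.3563]
ee_rot: [[-0.993, -0.115, -0.001], [-0.115, 0.993, -0.001], [0.001, -0.001, -1.0]]
wrist_force: [0.1, 0.2, -0.3]
gripper_width: 0.442
gripper_force: 0.0
0.96 [249.4, 289.6] [0.14450136 0.86672728 0.80397459] 0.8039745940968666
shift [ 207.7 -309.3  -44. ] turn [ 0.   0.  -0.7]
```

View pics/s3.png

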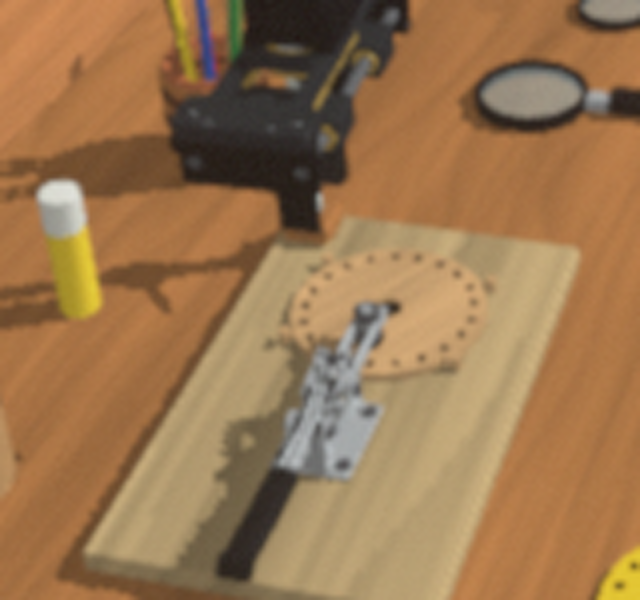

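The side crop shows the handle flat along the board, ending at (235,575), and the foot on the base, so the clamp is locked. Next I look down on the pointer from above.

```bash
python3 -m creep '[[1,0,0,-44,0,0,-0.7],[1,-25,-47,-44,0,0,-0.7],[1,-50,-94,-44,0,0,-0.7],[1,-74,-140,-44,0,0,-0.7],[1,-74,-140,-44,0,0,-0.7],[1,-74,-140,-44,0,0,-0.7],[1,-74,-140,-44,0,0,-0.7]]'
python3 - <<'E'
from h import *
p,d,C,X=snap("wrist"); save(p,"w3.png"); np.save("w3",C); np.save("X3",X)
for t in ["base_hole","focus_mark"]:
    for o in vision.find_in("wrist",t)[:3]:
        u,v=np.round(o["uv"]).astype(int); print(t,round(o["conf"],2),u,v,C[min(v,399),min(u,639)].round(4))
o=vision.cut_out("wrist","focus_mark")
for q in o[:2]:
    P=C[q["region"]];print(q["conf"],q["uv"],len(P),P.min(0),P.max(0))
EOF=0
p,d,C,X=snap("side"); np.save("s4",C); save(p,"s4.png")
E
```

```text
time_s: 8.33
tcp_pos: [0.6611, -0.0371, 0.3987]
ee_rot: [[-0.991, -0.132, -0.002], [-0.132, 0.991, 0.0], [0.002, 0.0, -1.0]]
wrist_force: [-0.5, -0.2, -1.3]
gripper_width: 0.936
gripper_force: 0.0
base_hole 0.79 366 84 [ 0.5656 -0.0026  0.0233]
base_hole 0.2 174 247 [ 0.7436 -0.1675  0.0448]
focus_mark 0.82 280 179 [ 0.6494 -0.0663  0.1058]
focus_mark 0.58 53 54 [ 0.5773 -0.3028  0.0078]
0.73 [281.3, 182.0] 831 [ 0.59307953 -0.08624942 -0.00068316] [ 0.70264446 -0.04210405  0.37812057]
0.5 [366.5, 311.9] 804 [ 5.93079530e-01 -4.45660032e-02  3.06411948e-04] [0.82948464 0.04260837 0.37812057]
```

View pics/w3.png

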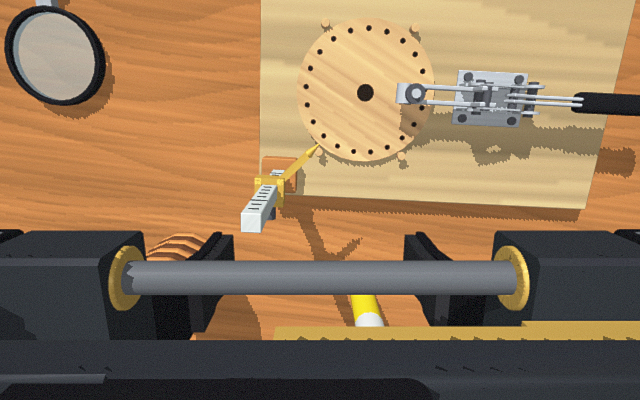

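The picture shows the pointer tip at (318,146), its root at (287,178), the hole at (366,92), the locked clamp and the lens ring at (55,55). I read the pointer's height and the hole position from it.

```bash
python3 - <<'E'
from h import *
C=np.load("w3.npy"); X=np.load("X3.npy"); f,cx,cy,_=K("wrist")
def at(u,v,z):
    d=X[:3,:3]@np.array([(u-cx)/f,(v-cy)/f,1]); return X[:3,3]+d*(z-X[2,3])/d[2]
p=cv2.cvtColor(cv2.imread("pics/w3.png"),cv2.COLOR_BGR2HSV)
sat=(p[...,1]>150)&(C[...,2]>.07)&(C[...,2]<.16)
for v in range(142,182,4):
    u=np.where(sat[v,280:325])[0]+280
    if len(u): P=C[v,u]; print(v,u.min(),u.max(),np.median(P,0).round(4))
g=cv2.imread("pics/w3.png").max(2); m=np.zeros(g.shape,bool); m[78:108,352:380]=1
mm=m&(g<90); ys,xs=np.where(mm); print("hole px",xs.mean(),ys.mean(),"->",at(xs.mean(),ys.mean(),.0225))
k=C[60:150,310:400,2]; k=k[(k>.015)&(k<.03)]; print("disc z",np.median(k), "board z",np.median(C[170:185,450:560,2]), "table z",np.median(C[180:220,30:150,2]))
print("lens",at(55,55,.009))
S=np.load("s4.npy"); q=cv2.cvtColor(cv2.imread("pics/s4.png"),cv2.COLOR_BGR2HSV)
mm=(np.abs(S[...,0]-.625)<.02)&(np.abs(S[...,1]+.05)<.02)&(S[...,2]>.06)&(S[...,2]<.17); P=S[mm]; print("side",len(P),P.round(3).tolist()[:15])
E
```

```text
146 314 317 [ 0.6213 -0.0422  0.1001]
150 307 314 [ 0.6248 -0.0448  0.1005]
154 303 311 [ 0.6283 -0.0483  0.1008]
158 299 308 [ 0.6318 -0.0506  0.0996]
162 294 304 [ 0.6353 -0.0536  0.1   ]
166 290 300 [ 0.6387 -0.0563  0.0999]
170 286 296 [ 0.6423 -0.059   0.1001]
174 282 292 [ 0.646  -0.0618  0.1001]
178 280 288 [ 0.649  -0.0637  0.1011]
hole px 364.7142857142857 92.37142857142857 -> [ 0.57314163 -0.00250502  0.0225    ]
disc z 0.023397245778482012 board z 0.01763745254364832 table z -0.000998104077186479
lens [ 0.57796096 -0.30012249  0.009     ]
side 19 [[0.644, -0.068, 0.101], [0.643, -0.062, 0.102], [0.64, -0.061, 0.103], [0.639, -0.064, 0.102], [0.642, -0.059, 0.101], [0.639, -0.059, 0.102], [0.635, -0.057, 0.104], [0.634, -0.06, 0.102], [0.638, -0.056, 0.101], [0.634, -0.053, 0.103], [0.632, -0.056, 0.102], [0.632, -0.051, 0.102], [0.63, -0.052, 0.102], [0.627, -0.051, 0.103], [0.628, -0.048, 0.101]]
```

```bash
python3 - <<'E'
from h import *
plan([.4965,-.311,.27],97.6)
E
```

```text
shift [ 199.1 -251.1  130.5] turn [0.  0.  0.2]
```

```bash
python3 -m creep '[[1,199,-251,0,0,0,0.2],[1,199,-251,0,0,0,0.2],[1,199,-251,0,0,0,0.2],[1,199,-251,0,0,0,0.2],[1,199,-251,0,0,0,0.2],[1,199,-251,0,0,0,0.2],[1,199,-251,30,0,0,0.2],[1,199,-251,60,0,0,0.2]]'; python3 -m creep '[[1,0,0,35,0,0,0],[1,0,0,70,0,0,0],[1,0,0,70,0,0,0],[1,0,0,70,0,0,0],[1,0,0,70,0,0,0]]'
python3 - <<'E'
from h import *
plan([.4965,-.311,.185],97.6)
C=snap("wrist")
p,C=C[0],C[2]; g=p.max(2); m=(g<70)&(C[...,2]>.010)&(C[...,2]<.022)&(np.abs(C[...,0]-.45)<.06)&(np.abs(C[...,1]+.315)<.03)
P=C[m][:,:2].astype(np.float32); print(len(P)); c,sz,a=cv2.minAreaRect(P); print(c,sz,a); v=cv2.fitLine(P,cv2.DIST_HUBER,0,.01,.01).ravel(); print(v,"y at grip x",v[3]+v[1]/v[0]*(.4965-v[2]), "end x", P[:,0].min())
E
```

```text
time_s: 9.25
tcp_pos: [0.4994, -0.3076, 0.3553]
ee_rot: [[-0.991, -0.13, 0.011], [-0.131, 0.991, -0.005], [-0.01, -0.006, -1.0]]
wrist_force: [0.4, -0.1, -0.4]
gripper_width: 1.0
gripper_force: 0.0
time_s: 9.67
tcp_pos: [0.5013, -0.3054, 0.2826]
ee_rot: [[-0.991, -0.132, 0.003], [-0.132, 0.991, -0.002], [-0.003, -0.002, -1.0]]
wrist_force: [-0.2, 0.3, 1.1]
gripper_width: 0.997
gripper_force: 0.0
shift [ 5.8 -4.7 97.6] turn [-0.1  0.2 -0. ]
4906
(0.46140357851982117, -0.31737151741981506) (0.10015356540679932, 0.02353948913514614) 7.598024845123291
[ 0.9913811   0.1310096   0.45859158 -0.3175314 ] y at grip x -0.31252187 end x 0.4107609
```

```bash
python3 -m creep '[[1,6,-6,30,0,0,0],[1,6,-6,60,0,0,0],[1,6,-6,80,0,0,0],[1,6,-6,90,0,0,0],[1,6,-6,97,0,0,0],[1,6,-6,97,0,0,0],[1,6,-6,97,0,0,0]]'; python3 -m creep '[[-1,0,0,0,0,0,0],[-1,0,0,0,0,0,0],[-1,0,0,0,0,0,0],[-1,0,0,0,0,0,0],[-1,0,0,0,0,0,0],[-1,0,0,0,0,0,0],[-1,0,0,0,0,0,0],[-1,0,0,0,0,0,0]]';  python3 -m creep '[[-1,0,0,0,0,0,0],[-1,0,0,0,0,0,0],[-1,0,0,0,0,0,0],[-1,0,0,0,0,0,0]]'
```

```text
time_s: 10.3
tcp_pos: [0.4959, -0.3126, 0.1848]
ee_rot: [[-0.991, -0.131, 0.003], [-0.131, 0.991, -0.001], [-0.002, -0.001, -1.0]]
wrist_force: [0.5, -0.6, 0.4]
gripper_width: 0.998
gripper_force: 0.0
time_s: 10.97
tcp_pos: [0.4949, -0.3125, 0.1833]
ee_rot: [[-0.992, -0.13, -0.0], [-0.13, 0.992, 0.0], [0.0, 0.0, -1.0]]
wrist_force: [-0.8, 1.1, 1.2]
gripper_width: 0.476
gripper_force: 0.0
time_s: 11.3
tcp_pos: [0.495, -0.3126, 0.1833]
ee_rot: [[-0.992, -0.13, 0.0], [-0.13, 0.992, -0.0], [-0.0, -0.0, -1.0]]
wrist_force: [0.2, 0.0, -0.8]
gripper_width: 0.271
gripper_force: 30.0
```

```bash
python3 -m creep '[[-1,0,0,-10,0,0,0],[-1,0,0,-30,0,0,0],[-1,0,0,-60,0,0,0],[-1,0,0,-90,0,0,0],[-1,0,0,-120,0,0,0],[-1,0,0,-150,0,0,0],[-1,0,0,-150,0,0,0],[-1,0,0,-150,0,0,0]]'
python3 - <<'E'
from h import *
p,d,C,X=snap("wrist"); g=p.max(2)
s=r.sense(); A=np.array(s["ee_rot"]); t=np.array(s["tcp_pos"])
L=(C-t)@A   # tool frame
m=(L[...,2]>.150)&(L[...,2]<.190)&(np.abs(L[...,1])<.03)&(L[...,0]>.0)&(L[...,0]<.13)&(g<70)
P=L[m]; print(len(P)); v=cv2.fitLine(P[:,:2].astype(np.float32),cv2.DIST_HUBER,0,.01,.01).ravel(); print("dir",v, "end x",P[:,0].max())
a=np.polyfit(P[:,0],P[:,2],1); print("z fit",a,"slope deg",np.degrees(np.arctan(a[0])))
S=snap("side")[2]
M=(S[...,2]>.10)&(S[...,2]<.2)&(np.abs(S[...,0]-.58)<.06)&(np.abs(S[...,1]+.30)<.06)
P=S[M]; c=np.linalg.lstsq(np.c_[P[:,:2]-[.578,-.30],np.ones(len(P))],P[:,2],rcond=None)[0]; print("side lens plane",c,len(P),P.mean(0))
lens=t+A@np.array([-.0825,0,.1773]); print("lens pred",lens); plan(t+np.array([.5731,-.0027,.150])-lens)
E
```

```text
time_s: 11.97
tcp_pos: [0.4949, -0.3124, 0.3359]
ee_rot: [[-0.992, -0.13, 0.005], [-0.13, 0.992, -0.001], [-0.004, -0.002, -1.0]]
wrist_force: [-0.5, -0.3, -2.5]
gripper_width: 0.271
gripper_force: 30.0
11716
dir [9.9999964e-01 8.2193501e-04 4.1476548e-02 1.1701335e-03] end x 0.0830466097771133
z fit [0.01990696 0.16537245] slope deg 1.1404341909994289
side lens plane [ 0.00562999 -0.02449754  0.16033078] 440 [ 0.57332241 -0.296995    0.16023083]
lens pred [ 0.57627196 -0.30141261  0.15654352]
shift [-35.6 296.6   5.7] turn [0. 0. 0.]
```

```bash
python3 -m creep '[[-1,-4,34,0,0,0,0],[-1,-8,68,0,0,0,0],[-1,-12,102,0,0,0,0],[-1,-16,136,0,0,0,0],[-1,-20,170,0,0,0,0],[-1,-24,204,0,0,0,0],[-1,-28,238,0,0,0,0],[-1,-32,270,0,0,0,0]]'; python3 -m creep '[[-1,-2,20,0,0,0,0],[-1,-2,25,0,0,0,0],[-1,-2,25,0,0,0,0],[-1,-2,25,0,0,0,0],[-1,-2,25,0,0,0,0],[-1,-2,25,0,0,0,0]]'
python3 - <<'E'
from h import *
s=r.sense(); A=np.array(s["ee_rot"]); t=np.array(s["tcp_pos"])
lens=t+A@np.array([-.0838,.0012,.1773]); print("lens pred",lens); plan(t+np.array([.5731,-.0027,.100])-lens,97.5)
p,d,C,X=snap("side"); save(p,"s5.png"); np.save("s5",C)
cv2.imwrite("pics/s5c.png",cv2.resize(cv2.cvtColor(p,cv2.COLOR_RGB2BGR)[150:300,200:400],None,fx=4,fy=4,interpolation=cv2.INTER_CUBIC))
E
```

```text
time_s: 12.73
tcp_pos: [0.4907, -0.039, 0.3317]
ee_rot: [[-0.992, -0.13, -0.004], [-0.13, 0.992, -0.001], [0.004, -0.0, -1.0]]
wrist_force: [1.3, 0.3, -1.7]
gripper_width: 0.272
gripper_force: 30.0
time_s: 13.23
tcp_pos: [0.4903, -0.0166, 0.3329]
ee_rot: [[-0.992, -0.128, -0.001], [-0.128, 0.992, -0.0], [0.001, -0.0, -1.0]]
wrist_force: [0.2, -0.0, -0.7]
gripper_width: 0.272
gripper_force: 30.0
lens pred [ 0.57303465 -0.00475182  0.15548534]
shift [-0.4  2.  55.5] turn [-0.  -0.1 -0.1]
```

View pics/s5c.png

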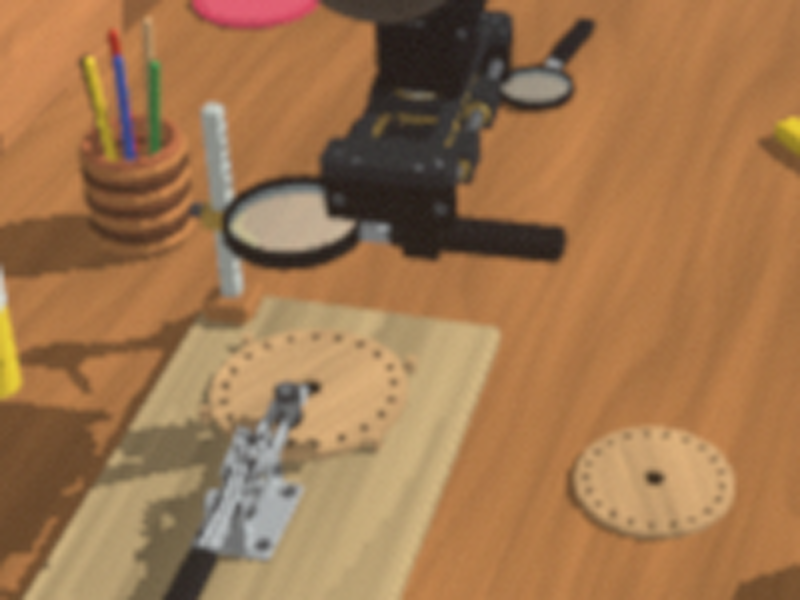

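The side crop shows the lens (crop 292,220) above the disc, roughly level, with the pointer beside it. I lower it and then check position and tilt.

```bash
python3 -m creep '[[-1,0,2,15,0,0,0],[-1,0,2,30,0,0,0],[-1,0,2,42,0,0,0],[-1,0,2,50,0,0,0],[-1,0,2,55,0,0,0],[-1,0,2,55,0,0,0],[-1,0,2,55,0,0,0]]'; python3 -m creep '[[-1,0,0,0,0,0,0],[-1,0,0,0,0,0,0],[-1,0,0,0,0,0,0],[-1,0,0,0,0,0,0]]'
python3 - <<'E'
from h import *
s=r.sense(); A=np.array(s["ee_rot"]); t=np.array(s["tcp_pos"])
lens=t+A@np.array([-.0838,.0012,.1773]); print("lens pred",lens,np.degrees(np.arccos(-A[2,2])))
p,d,C,X=snap("side"); g=p.max(2); save(p,"s6.png")
R=np.hypot(C[...,0]-lens[0],C[...,1]-lens[1])
m=(C[...,2]>.08)&(C[...,2]<.125)
ring=m&(R<.055)&(R>.033)&(g<75); P=C[ring]; print("ring",len(P),P.min(0),P.max(0))
tp=P[P[:,2]>.098]; c=np.linalg.lstsq(np.c_[tp[:,:2]-lens[:2],np.ones(len(tp))],tp[:,2],rcond=None)[0]; print("ring plane",c)
gl=C[m&(R<.035)&(g>100)]; c=np.linalg.lstsq(np.c_[gl[:,:2]-lens[:2],np.ones(len(gl))],gl[:,2],rcond=None)[0]; print("glass",len(gl),c,gl[:,2].std())
h=C[(C[...,2]>.08)&(C[...,2]<.125)&(C[...,0]<.50)&(C[...,0]>.38)&(np.abs(C[...,1]+.02)<.04)&(g<75)]
hx=h[h[:,0]<.475]; print("handle",len(hx),hx.min(0),hx.max(0))
for lo in (.40,.42,.44,.46):
    q=hx[(hx[:,0]>lo)&(hx[:,0]<lo+.02)]; 
    if len(q): print(lo,np.percentile(q[:,2],[50,90]))
for o in vision.find_in("side","lens_center")[:3]: print(o)
for o in vision.cut_out("side","magnifier")[:3]:
    ys,xs=np.where(o["region"]); print(o["conf"],o["uv"],xs.min(),xs.max(),ys.min(),ys.max())
# predicted pixels
f,cx,cy,_=K("side")
for z in (lens,):
    q=X[:3,:3].T@(z-X[:3,3]); print("pred px",f*q[0]/q[2]+cx,f*q[1]/q[2]+cy)
pr=[]
# fit ring ellipse by dark mask
ys,xs=np.where(ring); hull=cv2.convexHull(np.c_[xs,ys].astype(np.float32)); print("ring ell",cv2.fitEllipse(hull))
E
```

```text
time_s: 13.87
tcp_pos: [0.4904, -0.0138, 0.2785]
ee_rot: [[-0.992, -0.129, 0.0], [-0.129, 0.992, -0.0], [-0.0, -0.0, -1.0]]
wrist_force: [-0.6, -0.2, -0.6]
gripper_width: 0.27
gripper_force: 30.0
time_s: 14.2
tcp_pos: [0.4902, -0.0136, 0.2788]
ee_rot: [[-0.992, -0.13, 0.001], [-0.13, 0.992, 0.0], [-0.001, 0.0, -1.0]]
wrist_force: [-1.0, -0.2, -1.7]
gripper_width: 0.273
gripper_force: 30.0
lens pred [ 0.57327615 -0.00143356  0.10153094] 0.055040609308774024
ring 150 [ 0.52557833 -0.04542926  0.09786299] [0.61436915 0.0435049  0.11003742]
ring plane [ 0.03064336 -0.00625449  0.10426199]
glass 304 [-0.00908478 -0.00439886  0.10529984] 0.0014938673397071798
handle 218 [ 0.40349276 -0.02878223  0.09750133] [0.47487112 0.00463128 0.11530758]
0.4 [0.10982419 0.11298453]
0.42 [0.110382   0.11337008]
0.44 [0.11122048 0.11314288]
0.46 [0.10899217 0.11369008]
{'uv': [277.5, 226.3], 'conf': 0.95}
{'uv': [426.1, 202.2], 'conf': 0.76}
{'uv': [334.5, 168.6], 'conf': 0.6}
0.72 [337.0, 169.8] 325 347 154 176
0.69 [423.6, 200.9] 393 445 179 216
0.65 [279.8, 224.6] 256 339 211 235
pred px 273.13919009771604 223.5008260468534
ring ell ((273.7024841308594, 223.6442413330078), (22.552261352539062, 34.61663818359375), 86.13628387451172)
```

```bash
python3 -m creep '[[-1,0,-1,1.5,0,0,0],[-1,0,-1,1.5,0,0,0],[-1,0,-1,1.5,0,0,0],[-1,0,-1,1.5,0,0,0],[-1,0,-1,1.5,0,0,0],[-1,0,-1,1.5,0,0,0],[-1,0,-1,1.5,0,0,0],[-1,0,-1,1.5,0,0,0]]'
python3 - <<'E'
from h import *
s=r.sense(); A=np.array(s["ee_rot"]); t=np.array(s["tcp_pos"])
lens=t+A@np.array([-.0838,.0012,.1773]); print("lens",lens)
p,d,C,X=snap("side"); p2,d2,C2,X2=snap("top")
a=cv2.resize(p[170:320,190:350],None,fx=3,fy=3); b=cv2.resize(p2[130:230,230:340],None,fx=3.5,fy=4.5)
h=max(a.shape[0],b.shape[0]); im=np.zeros((h,a.shape[1]+b.shape[1],3),np.uint8); im[:a.shape[0],:a.shape[1]]=a; im[:b.shape[0],a.shape[1]:]=b; print(im.shape); 
im=im[:,:800]; save(im,"fin.png")
E
```

```text
time_s: 15.02
tcp_pos: [0.4902, -0.0146, 0.2768]
ee_rot: [[-0.992, -0.13, 0.0], [-0.13, 0.992, 0.0], [-0.0, 0.0, -1.0]]
wrist_force: [-0.4, -0.5, -1.3]
gripper_width: 0.271
gripper_force: 30.0
lens [ 0.57317653 -0.00252074  0.09953121]
(450, 865, 3)
```

View pics/fin.png

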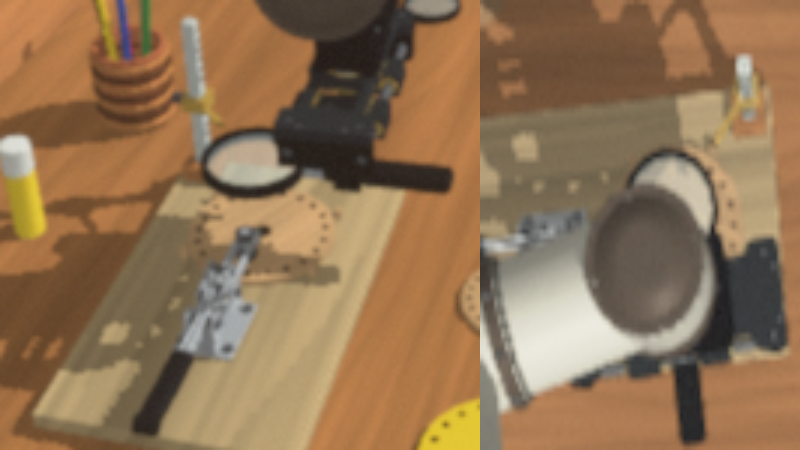

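The final picture shows the lens level at (250,162), near the pointer tip but clear of it. The clamp is still flat and locked, and nothing else has moved. I hand in.

```bash
python3 -c "
from station import r
print(r.finish_job())"
```

```text
the job is handed in; nothing more can be done
None
```

I handed the job in at about 15 s: the clamp is locked with its foot on the base, and the magnifier is held still and level, about 100 mm above the table at the pointer's height, within about 1 mm of the hole's axis by my measurements.

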